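Seal the wax tub at the shoe shine corner

ROBOT

A 6-joint arm with a two-finger parallel gripper is mounted at the origin on the work surface. World frame = base frame: x ahead of the robot, y to its left, z up, the work surface at z = 0. Lengths are in m, angles in rad, forces in N, time in s.
With the tool pointing down it reaches from about 0.225 to 0.875 m from the base axis. Payload 3.4 kg.
Tool frame: the origin (TCP) lies at the very end of the fingers, on their centre line; the grasp point (between the pads) lies 19 mm behind it; z points along the fingers, y is the direction in which the jaws open and shut (so a half turn about z gives the same grasp; the last joint's range is limited). The gripper opens to 85 mm and grips with 20 to 120 N. Pads are 22 mm wide; open, the fingers measure 114 mm over their backs; the gripper's body (76 mm by 85 mm) begins 54 mm behind the grasp point. The pads swing forward as they close: fully open they stand 13 mm farther back than shut.
Start: joints at [-1.223, 0.276, 1.505, -0, 1.361, -0.121], TCP at [0.26, -0.513, 0.231] pointing down, gripper open.
Joint ranges: [-2.89, 2.89], [-0.75, 2.08], [0.22, 2.7], [-1.18, 4.32], [0.11, 2.71], [-2.7, 2.7]. Speed limits (rad/s): [2.57, 2.57, 3.14, 3.14, 3.14, 3.14].

INTERFACE

Orientations are given as a unit quaternion [w, x, y, z].
In Python, from rig import telemetry, cams, sign_off, spotter gives the robot as it stands.
- The arm moves only by the tool servo_tool, never from a script. Its argument "steps" is a list of rows, each a list of 6 numbers: the shift along the tool's x, y, z in mm, then the turn, a rotation vector about the tool's x, y, z in degrees. In form: [[x, y, z, ax, ay, az], ...]. A call has 1 to 8 rows; each row is the pose to reach, as a shift and turn from the pose commanded when the call began, along the tool's axes at that moment; what a row does not reach only later rows make up. A row lasts 1/10 s, in which the tool goes at most 50 mm and 8.59 degrees, less where a joint would pass 70% of its speed; a pose out of reach is approached as far as the arm can. A call with a gripper value outside its range is refused whole. "hand" is the closure in counts, from 0 (fully open) to 255 (shut), set as the call begins (left out, the last holds). The fingers move at their own pace and stop on an object; "grip_force" is the grip in N (left out, the last holds). Time passes only in rows, so rows that repeat a pose let the fingers close. It gives the time, the measured TCP pose, the force and the opening at its end, in the units of the state.
- telemetry.get_state(): the state, without advancing time (a new reading comes with each control period).
- cams.get_image(name): name is "scene" or "top"; returns (picture, depth): 400x640x3 uint8, red, green, blue; 400x640 float32, m along the optical axis (not along the pixel's ray), 0 where there is no reading.
- cams.camera_model(name): a dict with "camera_matrix" (3x3 intrinsics, pixels), "D" ([k1, k2, p1, p2, k3] as OpenCV has them; the pictures are not rectified), "origin" and "rotation" of the camera in the world. Camera axes: x right, y up, looking along -z (the intrinsics and any distortion apply to the point x, -y, -z); pixel columns grow to the right and rows downward; lengths in m; the calibration is good to about 2 mm. A picture is of the moment at which its call begins. camera_model takes no time and is no camera call.
- sign_off(): hands the job in, once; it reports no verdict.
Trained networks look in the newest picture that a camera, given by its name, has taken for a name from the list of things; names that differ only in an ending like _2 or _b are one class to them, and where a whole thing is asked for, a point or a joint stands for the part that bears it (a point fixed in the world has none). Each returns a list of dicts, best first, with "conf" (0 to 1); they miss things now and then, are a little off and sometimes report something else, mostly with a low value. They report only what shows in the picture. A call takes as long as a camera call. They do not tell look-alikes from the thing itself.
- spotter.outline_of(query, camera): "region" (400x640 bool, what is visible of it) and "rect" ([left, top, width, height] in pixels, round what is visible of it).
The state is a dict: "clock": time; "qpos": joint angles; "qd": joint speeds; "effort": joint torques, N m; "position": TCP position; "ee_rot": TCP orientation; "contact_force": force on the tool from outside, world axes, zero at the start; "moment": the same for the moment, N m; "width": finger opening in m.
Only numpy, scipy, OpenCV 4.12 (cv2) and the standard library are available. Lean on these libraries where they do the work, as an engineer would, in place of code of your own. Each camera call takes 0.05 s, during which the arm holds its last target.

TASK

Put the lid on the steel wax tub and seal it. The lid lies under the low wooden riser: draw it right out by its end tab, put it down on the cabinet top and let go, then take it by its middle handle, lay it on the tub and press round its edge point by point, firmly but never forcing it, until every corner is fully home on the rim. Do not shift or knock over anything else.

Things in the scene. Friction and masses are not known exactly. Their poses are not given: they have to be found in the camera images.
- lid: Loose rectangular steel lid, 0.25 to 0.45 kg, lying right way up at the start under the riser. Origin: centre of the underside of its plug lip; x along its length, z up. Plug lip (118 x 78 mm, z 0 to 12 mm) below a plate (160 x 120 mm, z 12 to 20 mm). A dark wooden bar handle runs lengthwise over the middle, and an upright steel tab stands beyond the plate's -x end. Total height 56 mm.
- lid_handle (a point): Centre of the lid's bar handle, 50 mm above the lid's origin. The bar is 80 mm long along lid x, 14 mm wide along lid y, 12 mm high (z 44 to 56 mm), on two posts at x +/-33 mm, with 24 mm free under it; axes as the lid's.
- lid_tab (a point): Centre of the lid's end tab, at lid (-99, 0, 32) mm: a plain upright fin 38 mm long along lid x, 10 mm thick along lid y, 40 mm high (z 12 to 52 mm), the only part that sticks well out of the riser at the start; axes as the lid's.
- lid_corner0 (a point): Corner of the underside of the lid's plate, at lid (80, 60, 12) mm; 1 mm above the tub's rim (tub_rim) when this corner is fully home.
- lid_corner1 (a point): Corner of the underside of the lid's plate, at lid (80, -60, 12) mm; 1 mm above the tub's rim (tub_rim) when this corner is fully home.
- lid_corner2 (a point): Corner of the underside of the lid's plate, at lid (-80, 60, 12) mm; 1 mm above the tub's rim (tub_rim) when this corner is fully home.
- lid_corner3 (a point): Corner of the underside of the lid's plate, at lid (-80, -60, 12) mm; 1 mm above the tub's rim (tub_rim) when this corner is fully home.
- tub: Open rectangular steel tub screwed to the cabinet top, 160 mm long (x) x 120 mm wide (y) x 70 mm high, walls 15 mm (a 6 mm high foot flange 10 mm wider all round), mouth 130 x 90 mm; origin at the centre of its underside, z up. The lid fits either way round, plug lip in the mouth.
- tub_rim (a point): Centre of the mouth at the height of the hard steel rim, 70 mm above the cabinet top; axes as the tub's.
- tub_seal (a point): Centre of the unpressed seal's upper face, 9 mm above the rim. Black rubber in four corner pieces, 7 to 9 mm proud at the start, bearing the lid at tub (+/-72, +/-52) mm. Each yields to about 20 N, sinks until 1 mm proud (home) and stays there; the lid's weight does not sink it. Pressed in its middle the lid meets all four at once (nearly 80 N); it may take 75 N.
- riser: Fixed wooden riser (low bench) open only at its -x face: 190 mm deep (x) x 170 mm wide (y), top board 14 mm thick with its upper face 82 mm and lower face 68 mm above the cabinet top, sides and back 12 mm. Origin at the centre of its footprint; the open face is at x = -95 mm and its -x axis points out of the opening.
- tree_a_mid (a point): Middle (22 mm up) of a cedar shoe tree, 195 x 66 x 44 mm, lying along its x. Leave alone.
- tree_b_mid (a point): Middle (22 mm up) of a second such cedar shoe tree, 195 x 66 x 44 mm. Leave alone.
- bottle_mid (a point): Middle (75 mm up) of a standing green glass bottle, 60 mm across, 150 mm high. Leave alone.
- welt_brush_mid (a point): A point 20 mm up on a round welt brush lying along its x, x from -95 to +52 mm, 48 mm wide, 30 mm high. Leave alone.
- scraper_mid (a point): Middle (7 mm up) of a sole scraper lying along its x, 170 x 30 x 14 mm. Leave alone.
- round_tin_mid (a point): Middle (half-way up) of an empty round open tin, about 96 mm across and 55 mm high; not the tub. Leave alone.
- jar_mid (a point): Middle (25 mm up) of a small jar, 48 mm across and 50 mm high, standing on the riser. Leave alone.
There are look-alikes about, which are no part of the job. What is shaped like the lid but purple is not meant. Leave any pink look-alike of the tub alone.

How it is judged:
By the outcome, as a careful person would: the job done as asked, in the order asked, and still so for the second after the job is handed in, with the robot touching nothing.
It also fails if it takes over 72 s, if anything falls off the work surface, if the arm or the gripper's body presses on something with over 40 N, if the wrist force passes 120 N, or if a joint passes its speed limit or range.

## Working session

There is one attempt and no reset: what is moved stays moved. The work goes in short steps, Python scripts to look and compute and a tool call to move; the robot and the scene stay as the last step left them, time stands still between calls to the robot, and variables do not carry over. Pictures are saved under pics/ and viewed, and the job is handed in when it is done.

Besides the shell and the picture viewer there is one more tool, called in YAML: its name, and indented under it one key for each argument. servo_tool: Moves the arm, as the interface text tells. Its arguments: {"type":"object","properties":{"steps":{"type":"array","items":{"type":"array","items":{"type":"number"}}},"hand":{"type":"number"},"grip_force":{"type":"number"}},"required":["steps"]}

```bash
mkdir -p pics; ls; cat > h.py <<'E'
import numpy as np, cv2
from rig import telemetry, cams, sign_off, spotter
def shot(n,fn=None):
    im,d=cams.get_image(n)
    if fn: cv2.imwrite('pics/'+fn,im[:,:,::-1])
    return im,d
E
python3 - <<'E'
from h import *
print(telemetry.get_state())
for n in ['scene','top']:
    im,d=shot(n,n+'0.png'); np.savez('/tmp/%s0.npz'%n,im=im,d=d)
    print(cams.camera_model(n))
    for q in ['lid','lid_tab','lid_handle','tub','riser']:
        for r in spotter.outline_of(q,n)[:3]: print(n,q,round(r['conf'],2),r['rect'])
print(telemetry.get_state()['clock'])
E
```

```text
pics
{'clock': 0.0, 'qpos': array([-1.22299135e+00,  2.76582529e-01,  1.50613479e+00, -1.16899454e-06,
        1.36068154e+00, -1.21028914e-01]), 'qd': array([-8.65652017e-04,  5.94420809e-05, -7.27601852e-04, -1.01528014e-03,
        3.90383150e-04,  2.27356141e-05]), 'effort': array([ 1.63831195e-03, -4.16775334e+01, -2.45806754e+01, -8.74910393e-05,
        1.09610838e-02, -2.66403987e-06]), 'position': array([ 0.25961167, -0.51246888,  0.23044615]), 'ee_rot': array([-8.97238993e-04,  9.72649511e-01,  2.32275943e-01, -1.02749647e-04]), 'contact_force': array([-0.27300877,  0.09531615, -0.05763436]), 'moment': array([ 0.08552269,  0.01318215, -0.01236164]), 'width': 0.0854890859452272}
{'camera_matrix': array([[404.06599701,   0.        , 317.60800688],
       [  0.        , 404.06599701, 200.40078086],
       [  0.        ,   0.        ,   1.        ]]), 'D': array([-0.05826754,  0.        ,  0.        ,  0.        ,  0.        ]), 'origin': array([ 0.92028482, -0.41091244,  1.08528408]), 'rotation': array([0.89544217, 0.24616087, 0.09848442, 0.35761566])}
scene lid 0.66 [381.9, 1
[... 703 characters left out ...]
     ,   1.        ]]), 'D': array([0.02423207, 0.        , 0.        , 0.        , 0.        ]), 'origin': array([0.4559245 , 0.01713636, 1.22526194]), 'rotation': array([-0.69695647, -0.02053607,  0.02406609,  0.71641522])}
top lid 0.94 [136.6, 236.4, 74.3, 53.4]
top lid 0.77 [212.6, 163.7, 26.0, 38.2]
top lid_tab 0.79 [133.7, 240.2, 70.2, 50.6]
top lid_tab 0.66 [218.0, 161.5, 21.1, 40.3]
top lid_handle 0.92 [136.3, 239.5, 66.5, 50.5]
top lid_handle 0.76 [212.7, 160.0, 29.2, 42.1]
top lid_handle 0.35 [402.5, 161.3, 75.8, 69.6]
top tub 0.68 [400.2, 163.2, 73.2, 65.9]
top tub 0.61 [422.9, 250.1, 79.1, 72.9]
top tub 0.23 [215.1, 160.5, 26.9, 41.5]
top riser 0.78 [145.0, 145.0, 78.5, 69.5]
0.6
```

View pics/scene0.png

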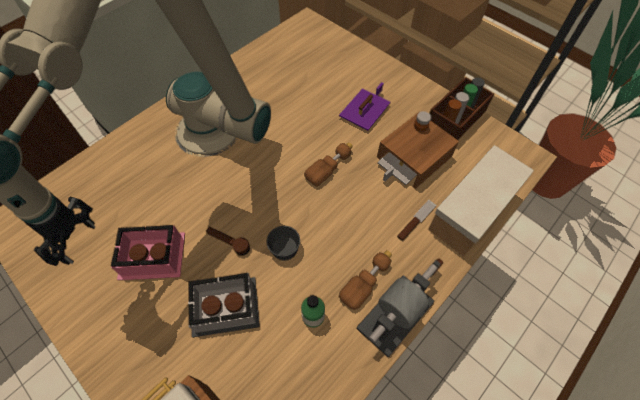

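View pics/top0.png

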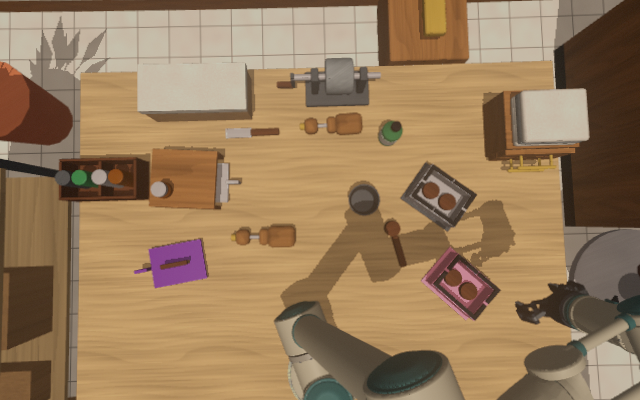

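The top view shows the riser (145–223, 145–212) with the lid's tab sticking out at about (234,182). The steel tub is at (438,195), the pink look-alike at (460,283) and the purple one at (178,263). Next I'll measure these from depth.

```bash
cat >> h.py <<'E'
from scipy.spatial.transform import Rotation as R
def qR(q): return R.from_quat([q[1],q[2],q[3],q[0]])
def world(n,d):
    m=cams.camera_model(n);K=m['camera_matrix'];D=m['D']
    v,u=np.mgrid[0:400,0:640].astype(np.float32)
    p=cv2.undistortPoints(np.stack([u.ravel(),v.ravel()],1)[:,None],K,D)[:,0]
    z=d.ravel(); c=np.stack([p[:,0]*z,-p[:,1]*z,-z],1)
    w=qR(m['rotation']).apply(c)+m['origin']; w[z<=0]=np.nan
    return w.reshape(400,640,3)
def proj(n,P):
    m=cams.camera_model(n); c=qR(m['rotation']).inv().apply(np.atleast_2d(P)-m['origin'])
    c=c*[1,-1,-1]
    return cv2.projectPoints(c,np.zeros(3),np.zeros(3),m['camera_matrix'],m['D'])[0][:,0]
def crop(im,x0,y0,x1,y1,k,fn):
    cv2.imwrite('pics/'+fn,cv2.resize(im[y0:y1,x0:x1,::-1],None,fx=k,fy=k,interpolation=cv2.INTER_CUBIC))
def rect(P):
    (c,s,a)=cv2.minAreaRect((P[:,:2]*1000).astype(np.float32)); return np.round(c,1),np.round(s,1),round(a,2)
E
python3 - <<'E'
from h import *
t=np.load('/tmp/top0.npz');s=np.load('/tmp/scene0.npz')
W=world('top',t['d']);S=world('scene',s['d'])
print('table z',np.nanmedian(W[220:230,320:340,2]),np.nanmedian(S[180:200,260:290,2]))
crop(t['im'],120,120,260,220,5,'c1.png');crop(t['im'],390,140,530,330,4,'c2.png');crop(s['im'],360,70,500,200,5,'c3.png')
for nm,X,(x0,y0,x1,y1) in [('top',W,(140,140,250,220)),('scene',S,(365,105,470,195))]:
    P=X[y0:y1,x0:x1].reshape(-1,3)
    r=P[(P[:,2]>.074)&(P[:,2]<.09)]; print(nm,'riser',rect(r),np.median(r[:,2]),len(r))
for v in range(172,194,2): print(v,np.round(W[v,214:246:2]*1000)[:,2].astype(int))
for nm,X,(x0,y0,x1,y1) in [('top',W,(395,155,485,235)),('scene',S,(180,262,270,340))]:
    P=X[y0:y1,x0:x1].reshape(-1,3)
    r=P[(P[:,2]>.062)&(P[:,2]<.095)]; print(nm,'tub',rect(r),np.percentile(r[:,2],[5,50,95]),len(r))
E
```

```text
table z -0.000808920804062474 0.0014397017133930268
top riser (array([593.7, 403.9]), array([189.8, 172.2]), 85.98) 0.08121283433005855 3508
scene riser (array([597.8, 477.5]), array([344.4, 171.7]), 86.27) 0.08327279947430744 2650
172 [80 71 17 12 15 17 18 15 -1 -2 -2 -1 -3 -2 -2  0]
174 [82 75 16 19 21 15 20 15  0 -3  0 -3  1  1 -1  1]
176 [82 69 24 19 18 15 17 13  0 -1  0  1  0 -6  0 -3]
178 [81 66 18 15 16 20 22 13  6 -1  4 -1 -2 -2  2 -1]
180 [84 20 20 20 18 19 51 49 48 52 49 53 47  4  4  0]
182 [80 19 21 20 17 17 50 51 54 55 54 54 45 14  2 -4]
184 [83 20 24 18 17 21 24 -1  1 -1 -3 -1 -2 -6 -1 -5]
186 [79 19 18 17 18 21 21  2 -2  0  2 -1  0  0 -1 -2]
188 [81 17 20 18 19 22 16 -4  2 -4 -3 -3  3  0  1 -1]
190 [81 19 21 19 16 18 21  0 -1 -2  0  0 -5 -2 -1 -2]
192 [79 18 21 20 20 16 20 -7 -1  2 -1 -2 -5 -2 -3  2]
top tub (array([ 525.4, -360.1]), array([162.5, 122.8]), 52.3) [0.06487353 0.07428852 0.0788354 ] 935
scene tub (array([ 523.7, -361.2]), array([161.8, 120.8]), 53.34) [0.06491292 0.07709686 0.08107953] 1277
```

View pics/c1.png

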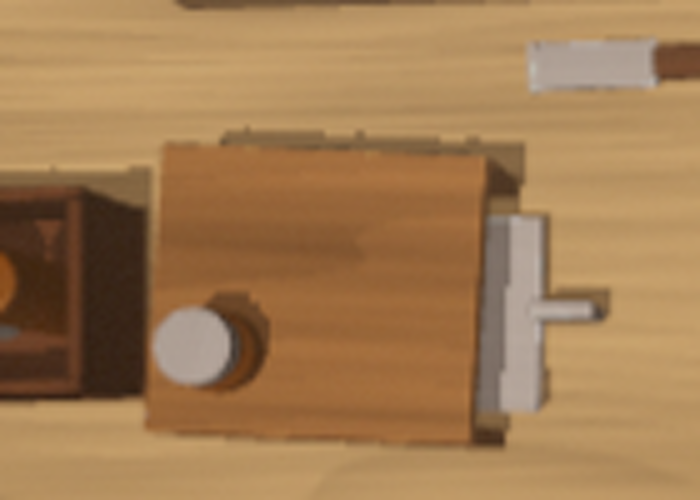

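View pics/c2.png

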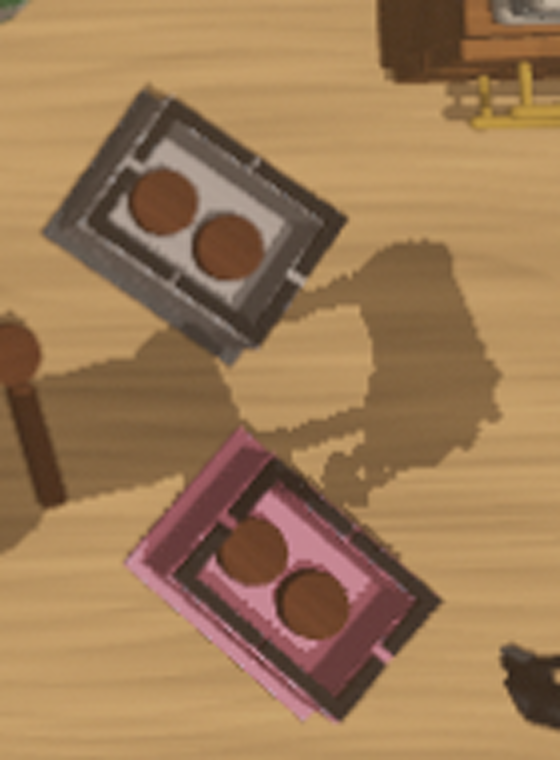

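View pics/c3.png

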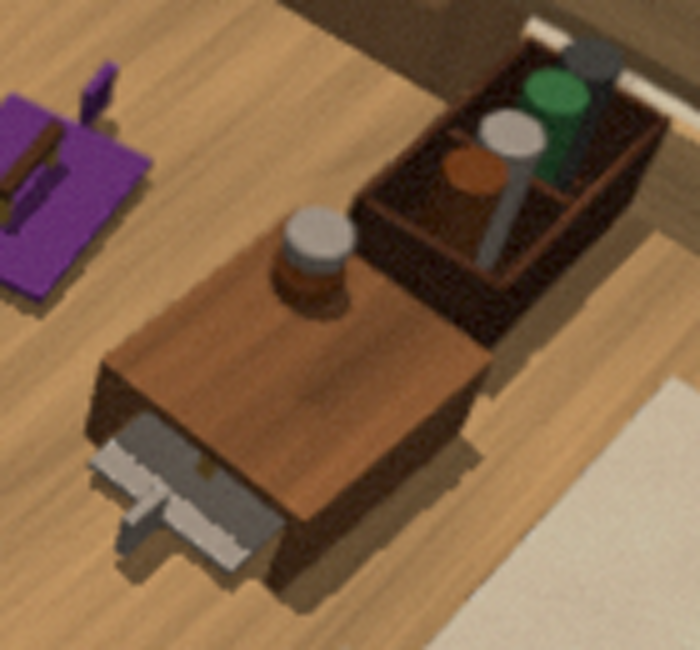

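```bash
python3 - <<'E'
from h import *
t=np.load('/tmp/top0.npz');s=np.load('/tmp/scene0.npz')
W=world('top',t['d']);S=world('scene',s['d'])
P=S[105:195,365:470].reshape(-1,3)
r=P[(P[:,2]>.076)&(P[:,2]<.09)&(P[:,0]<.72)&(P[:,1]<.51)]; print('scene riser',rect(r))
for nm,X in (('top',W),('scene',S)):
    P=X.reshape(-1,3); b=(P[:,0]>.5)&(P[:,0]<.7)&(P[:,1]<.306)&(P[:,1]>.15)
    T=P[b&(P[:,2]>.035)&(P[:,2]<.06)]; print(nm,'tab',len(T),rect(T),T[:,2].mean(),np.round(T.min(0),3),np.round(T.max(0),3))
    T=P[b&(P[:,2]>.01)&(P[:,2]<.028)]; print(nm,'plate',len(T),rect(T),T[:,2].mean(),np.round(T.min(0),3),np.round(T.max(0),3))
# tub ring mask inspection
for c,n in ((W,'top'),(S,'scene')):
    if n=='top': P=c[155:235,395:485].reshape(-1,3)
    else: P=c[262:340,180:270].reshape(-1,3)
    for lo,hi in ((.066,.09),(.072,.09)):
        r=P[(P[:,2]>lo)&(P[:,2]<hi)];print(n,rect(r))
# obstacles map z>0.05
P=np.concatenate([W.reshape(-1,3)])
# neighbours
for nm,(x0,y0,x1,y1) in dict(round=(345,183,382,216),brush=(382,218,412,268),bottle=(376,118,406,148),tree1=(298,110,364,138),tree2=(230,222,298,250),scraper=(222,125,282,142),pink=(420,248,502,322),purple=(134,236,210,290),box=(500,85,590,170)).items():
    q=W[y0:y1,x0:x1].reshape(-1,3);q=q[q[:,2]>.008];print(nm,np.round(np.nanmin(q,0),3),np.round(np.nanmax(q,0),3))
E
```

```text
scene riser (array([592.8, 401.6]), array([192.2, 171.7]), 86.27)
top tab 56 (array([619.4, 289.4]), array([106.2,  32.7]), 32.78) 0.047838127262507295 [0.58  0.249 0.035] [0.673 0.306 0.055]
top plate 252 (array([599.3, 277.9]), array([ 55.5, 144. ]), 89.95) 0.01902103845152316 [0.527 0.25  0.011] [0.671 0.306 0.026]
scene tab 70 (array([617.5, 286.6]), array([108.4,  31. ]), 32.73) 0.04906099670355941 [0.578 0.247 0.035] [0.671 0.304 0.06 ]
scene plate 247 (array([597.7, 276.5]), array([148.1,  59. ]), 0.31) 0.02057182674498189 [0.524 0.247 0.012] [0.672 0.306 0.028]
top (array([ 524.8, -359.8]), array([160.5, 122. ]), 52.7)
top (array([ 524.2, -359.6]), array([157.3, 119.2]), 52.73)
scene (array([ 523.6, -361.2]), array([161.6, 120.8]), 53.54)
scene (array([ 524.2, -360.1]), array([159.3, 120.2]), 53.38)
round [ 0.475 -0.173  0.008] [ 0.566 -0.08   0.059]
brush [ 0.311 -0.254  0.009] [ 0.455 -0.189  0.037]
bottle [ 0.688 -0.24   0.009] [ 0.748 -0.181  0.153]
tree1 [ 0.726 -0.131  0.008] [0.794 0.062 0.048]
tree2 [0.382 0.086 0.013] [0.45  0.276 0.049]
scraper [0.728 0.129 0.008] [0.757 0.295 0.019]
pink [ 0.155 -0.507  0.008] [ 0.364 -0.302  0.084]
purple [0.272 0.355 0.011] [0.411 0.559 0.059]
box [ 0.591 -0.717  0.013] [ 0.812 -0.515  0.212]
```

```bash
python3 - <<'E'
from h import *
t=np.load('/tmp/top0.npz');s=np.load('/tmp/scene0.npz')
W=world('top',t['d']);S=world('scene',s['d'])
for nm,X in (('top',W),('scene',S)):
    P=X.reshape(-1,3); b=(P[:,0]>.55)&(P[:,0]<.65)&(P[:,1]<.30)&(P[:,1]>.2)
    T=P[b&(P[:,2]>.03)&(P[:,2]<.06)]; print(nm,'tab',len(T),rect(T)); print(np.round(T[np.argsort(T[:,1])]*1000).astype(int).tolist())
    p=P[(P[:,0]>.51)&(P[:,0]<.69)&(P[:,1]<.298)&(P[:,1]>.2)]
    T=p[(p[:,2]>.012)&(p[:,2]<.028)]
    for y in range(244,298,4):
        k=T[(T[:,1]*1000>=y)&(T[:,1]*1000<y+4)]
        if len(k): print(y,len(k),np.round([k[:,0].min(),k[:,0].max()],4))
    for x in range(530,672,10):
        k=T[(T[:,0]*1000>=x)&(T[:,0]*1000<x+10)]
        if len(k): print(x,len(k),np.round(k[:,1].min(),4),end=';')
    print()
E
```

```text
top tab 52 (array([584.3, 267.6]), array([36.4,  8.5]), 88.72)
[[585, 249, 49], [587, 250, 32], [584, 250, 32], [588, 250, 47], [582, 250, 45], [581, 251, 54], [580, 252, 36], [585, 253, 46], [580, 254, 41], [582, 254, 54], [588, 255, 53], [585, 256, 47], [588, 257, 54], [585, 257, 54], [580, 257, 39], [582, 258, 50], [585, 260, 54], [582, 260, 54], [580, 261, 39], [588, 261, 49], [585, 263, 53], [588, 264, 53], [582, 264, 53], [581, 264, 36], [585, 266, 55], [582, 266, 55], [588, 267, 52], [581, 267, 36], [585, 269, 55], [580, 270, 38], [588, 270, 50], [583, 271, 47], [582, 272, 54], [585, 273, 52], [589, 274, 48], [581, 274, 33], [585, 275, 54], [588, 275, 53], [582, 276, 51], [581, 276, 37], [585, 279, 51], [582, 279, 51], [581, 279, 37], [589, 279, 49], [582, 281, 54], [581, 282, 37], [589, 282, 49], [586, 283, 48], [589, 285, 51], [586, 285, 51], [583, 285, 50], [581, 286, 34]]
248 4 [0.5812 0.5886]
284 18 [0.5957 0.6451]
288 48 [0.5274 0.6454]
292 56 [0.5273 0.6456]
296 13 [0.5524 0.6454]
530 12 0.2889;540 9 0.2889;550 9 0.2893;560 9 0.289;570 13 0.2891;580 9 0.2501;590 9 0.287
[... 866 characters left out ...]
, 49], [589, 274, 31], [585, 274, 53], [587, 275, 39], [589, 275, 51], [588, 275, 34], [580, 276, 53], [587, 276, 54], [589, 277, 44], [589, 279, 54], [582, 279, 51], [581, 279, 55], [588, 281, 33], [582, 282, 54], [588, 283, 42], [586, 284, 50]]
244 2 [0.5831 0.5853]
248 8 [0.5767 0.5864]
252 1 [0.5872 0.5872]
256 2 [0.5875 0.5882]
260 1 [0.5877 0.5877]
264 1 [0.5873 0.5873]
268 4 [0.5864 0.5891]
276 1 [0.5889 0.5889]
280 6 [0.53   0.6408]
284 45 [0.532  0.6436]
288 40 [0.5235 0.6443]
292 32 [0.5262 0.6427]
296 19 [0.5268 0.6433]
530 11 0.2859;540 12 0.2858;550 14 0.2851;560 9 0.285;570 3 0.2491;580 23 0.247;590 16 0.2842;600 13 0.2835;610 16 0.2852;620 15 0.2847;630 16 0.2824;640 7 0.2838;
```

Measured positions:
- **Tab:** about (0.584, 0.267), top at z ≈ 52 mm, lid yaw ≈ 88°, with the lid end at y ≈ 0.286.
- **Riser:** centred at (0.593, 0.403), with its opening facing -y.
- **Tub:** centred at (0.524, -0.360), long axis at ≈ 53°.

All of these match the given sizes. Next I'll plan the move to the tab.

```bash
cat >> h.py <<'E'
def Rd(yaw): # tool x at yaw, z down
    a=np.radians(yaw); x=np.array([np.cos(a),np.sin(a),0]); z=np.array([0,0,-1.]); return R.from_matrix(np.stack([x,np.cross(z,x),z],1))
def rel(p0,R0,p,Rt): return np.r_[R0.inv().apply(np.array(p)-p0)*1000,np.degrees((R0.inv()*Rt).as_rotvec())]
def plan(wps,p0=None,R0=None,ns=8):
    """wps: list of (xyz,yaw); prints the final row of each call"""
    s=telemetry.get_state()
    if p0 is None: p0=s['position']; R0=qR(s['ee_rot'])
    for p,y in wps:
        r=rel(p0,R0,p,Rd(y)); print(np.round(r,1),'per8',np.round(r/8,2)); p0=np.array(p);R0=Rd(y)
E
python3 - <<'E'
from h import *
a=np.array([.2596,-.5125,.231]);b=np.array([.584,.262,.16])
plan([(a+(b-a)/3,47.3),(a+(b-a)*2/3,67.7),(b,88),([.584,.262,.017],88)])
E
```

```text
[ 213.2 -182.    24.     0.     0.   -20.4] per8 [ 26.64 -22.75   3.     0.     0.    -2.55]
[263.1 -95.6  23.7   0.    0.  -20.4] per8 [ 32.88 -11.95   2.96   0.     0.    -2.55]
[279.9   2.1  23.7   0.    0.  -20.3] per8 [34.99  0.26  2.96  0.    0.   -2.54]
[  0.   0. 143.   0.   0.   0.] per8 [ 0.    0.   17.88  0.    0.    0.  ]
```

servo_tool:
  steps:
    - [27,-23,3,0,0,-2.5]
    - [53,-45,6,0,0,-5]
    - [80,-68,9,0,0,-7.5]
    - [107,-91,12,0,0,-10]
    - [133,-114,15,0,0,-12.7]
    - [160,-136,18,0,0,-15.2]
    - [187,-159,21,0,0,-17.8]
    - [213,-182,24,0,0,-20.4]
  hand: 0

```text
clock: 1.4
position: [0.3681, -0.2531, 0.2074]
ee_rot: [0.0, 0.916, 0.402, 0.0]
contact_force: [0.1, 0.1, 0.3]
width: 0.0855
```

servo_tool:
  steps:
    - [33,-12,3,0,0,-2.5]
    - [66,-24,6,0,0,-5]
    - [99,-36,9,0,0,-7.5]
    - [132,-48,12,0,0,-10]
    - [165,-60,15,0,0,-12.7]
    - [197,-72,18,0,0,-15.2]
    - [230,-84,21,0,0,-17.8]
    - [263,-96,24,0,0,-20.4]

```text
clock: 2.2
position: [0.476, 0.0053, 0.1834]
ee_rot: [0.0, 0.83, 0.558, 0.0]
contact_force: [-0.0, -0.9, 1.2]
width: 0.0854
```

servo_tool:
  steps:
    - [35,0,3,0,0,-2.5]
    - [70,0,6,0,0,-5]
    - [105,1,9,0,0,-7.5]
    - [140,1,12,0,0,-10]
    - [175,1,15,0,0,-12.7]
    - [210,2,18,0,0,-15.2]
    - [245,2,21,0,0,-17.8]
    - [280,2,24,0,0,-20.3]

```text
clock: 3.0
position: [0.5844, 0.2635, 0.1591]
ee_rot: [0.0, 0.719, 0.695, 0.0]
contact_force: [0.8, -0.3, 0.3]
width: 0.0856
```

```bash
python3 - <<'E'
from h import *
s=telemetry.get_state();print(s['clock'],s['position'],s['contact_force'],qR(s['ee_rot']).as_matrix()[:,0],s['qpos'])
plan([([.584,.262,.06],88),([.584,.262,.017],88)])
E
```

```text
3.0 [0.58436299 0.26354142 0.15914214] [ 0.78814525 -0.28817576  0.28590893] [ 3.36352638e-02  9.99434160e-01 -1.69072789e-04] [ 3.15347030e-01  4.18423522e-01  1.46905621e+00 -2.66220207e-04
  1.25391219e+00  3.49071547e-01]
[-1.5 -0.3 99.1  0.   0.   0.1] per8 [-1.900e-01 -4.000e-02  1.239e+01  0.000e+00  0.000e+00  1.000e-02]
[ 0.  0. 43.  0.  0.  0.] per8 [0.   0.   5.38 0.   0.   0.  ]
```

servo_tool:
  steps:
    - [-1,0,20,0,0,0]
    - [-2,0,40,0,0,0]
    - [-2,0,60,0,0,0]
    - [-2,0,80,0,0,0]
    - [-2,0,100,0,0,0]
    - [-2,0,118,0,0,0]
    - [-2,0,132,0,0,0]
    - [-2,0,142,0,0,0]

```text
clock: 3.8
position: [0.5835, 0.26, 0.0161]
ee_rot: [-0.0, 0.72, 0.694, -0.0]
contact_force: [0.6, 0.1, 0.1]
width: 0.0855
```

servo_tool:
  steps:
    - [0,0,0,0,0,0]
    - [0,0,0,0,0,0]
    - [0,0,0,0,0,0]
    - [0,0,0,0,0,0]
    - [0,0,0,0,0,0]
    - [0,0,0,0,0,0]
    - [0,0,0,0,0,0]
  hand: 255
  grip_force: 40

```text
clock: 4.5
position: [0.5842, 0.2602, 0.018]
ee_rot: [0.0, 0.72, 0.694, 0.0]
contact_force: [-0.5, -0.9, 3.2]
width: 0.0092
```

servo_tool:
  steps:
    - [-5,0,0,0,0,0]
    - [-12,0,0,0,0,0]
    - [-20,0,0,0,0,0]
    - [-30,0,0,0,0,0]

```text
clock: 4.9
position: [0.5833, 0.2302, 0.0178]
ee_rot: [0.0, 0.72, 0.694, 0.001]
contact_force: [0.7, 4.6, 5.4]
width: 0.0092
```

```bash
python3 - <<'E'
from h import *
im,d=shot('top','top1.png');crop(im,120,120,280,220,5,'c4.png')
s=telemetry.get_state();print(s['position'],s['contact_force'],s['moment'])
E
```

```text
[0.58317306 0.22839727 0.01784145] [0.48766439 2.22951412 8.30757429] [0.77025446 0.09773697 0.01468528]
```

View pics/c4.png

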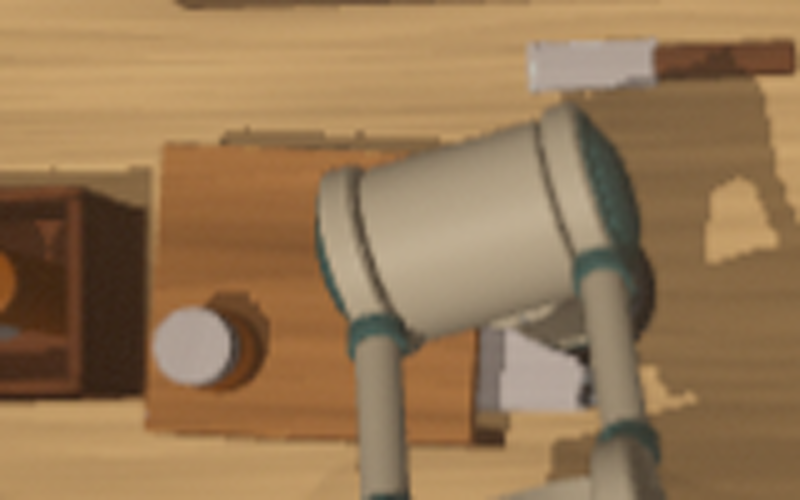

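The lid is following the tool. I'll ease the height by 1 mm and keep pulling.

servo_tool:
  steps:
    - [-12,0,-0.5,0,0,0]
    - [-28,0,-1,0,0,0]
    - [-45,0,-1,0,0,0]
    - [-62,0,-1,0,0,0]
    - [-79,0,-1,0,0,0]
    - [-96,0,-1,0,0,0]
    - [-112,0,-1,0,0,0]
    - [-125,0,-1,0,0,0]

```text
clock: 5.75
position: [0.5778, 0.1034, 0.018]
ee_rot: [-0.0, 0.72, 0.694, -0.0]
contact_force: [-0.2, 1.4, -1.0]
width: 0.0092
```

servo_tool:
  steps:
    - [-8,0,0,0,0,0]
    - [-16,0,0,0,0,0]
    - [-22,0,0,0,0,0]
    - [-25,0,0,0,0,0]
    - [-25,0,0,0,0,0]

```text
clock: 6.25
position: [0.5771, 0.0795, 0.0181]
ee_rot: [0.0, 0.719, 0.695, -0.001]
contact_force: [0.3, -1.4, -0.7]
width: 0.0094
```

servo_tool:
  steps:
    - [0,0,0,0,0,0]
    - [0,0,0,0,0,0]
    - [0,0,0,0,0,0]
    - [0,0,0,0,0,0]
    - [0,0,0,0,0,0]
    - [0,0,0,0,0,0]
  hand: 0

```text
clock: 6.85
position: [0.5774, 0.0803, 0.0183]
ee_rot: [0.0, 0.72, 0.694, -0.0]
contact_force: [0.3, -0.2, -0.6]
width: 0.0853
```

servo_tool:
  steps:
    - [0,0,-15,0,0,0]
    - [0,0,-40,0,0,0]
    - [0,0,-70,0,0,0]
    - [-20,0,-100,0,0,0]
    - [-60,0,-130,0,0,0]
    - [-100,0,-150,0,0,0]
    - [-140,0,-150,0,0,0]
    - [-140,0,-150,0,0,0]

```text
clock: 7.65
position: [0.5729, -0.0644, 0.1694]
ee_rot: [0.002, 0.721, 0.693, -0.0]
contact_force: [0.2, 0.4, -0.4]
width: 0.0851
```

```bash
python3 - <<'E'
from h import *
im,d=shot('top','top2.png');im2,d2=shot('scene','scene2.png')
np.savez('/tmp/2.npz',a=im,b=d,c=im2,d=d2)
s=telemetry.get_state();print(s['clock'],s['position'],s['contact_force'])
E
```

```text
7.75 [ 0.57208616 -0.06033942  0.16824733] [-0.66986055  0.27242989  0.05725225]
```

View pics/top2.png

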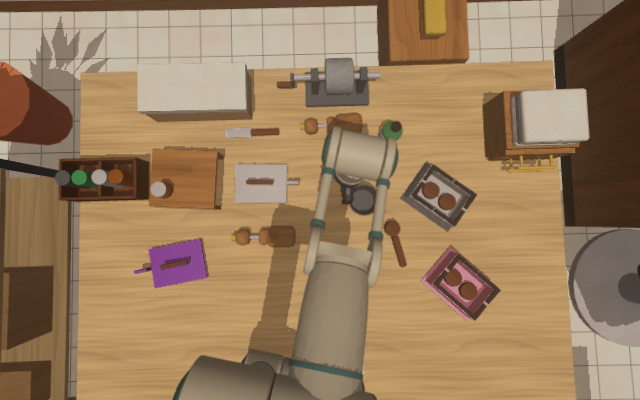

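View pics/scene2.png

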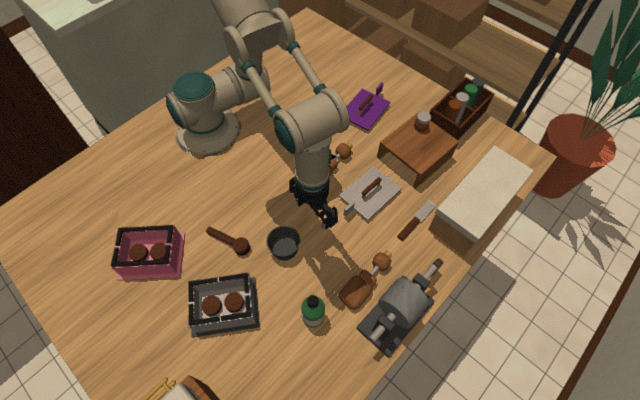

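The lid is fully out on the cabinet top (top view 235–300, 163–203) with the handle at about (260,182). Next I'll measure its pose.

```bash
python3 - <<'E'
from h import *
f=np.load('/tmp/2.npz')
W=world('top',f['b']);S=world('scene',f['d'])
for nm,X in (('top',W),('scene',S)):
    P=X.reshape(-1,3); b=(P[:,0]>.50)&(P[:,0]<.67)&(P[:,1]<.30)&(P[:,1]>.065)
    T=P[b&(P[:,2]>.011)&(P[:,2]<.029)&(P[:,1]>.1)]; print(nm,'plate',rect(T),np.median(T[:,2]))
    T=P[b&(P[:,2]>.045)&(P[:,2]<.062)&(P[:,1]>.13)&(P[:,0]>.55)&(P[:,0]<.61)]; print(nm,'bar',rect(T),np.median(T[:,2]))
    T=P[b&(P[:,2]>.032)&(P[:,2]<.062)&(P[:,1]<.125)&(P[:,0]>.55)&(P[:,0]<.61)]; print(nm,'tab',rect(T),np.median(T[:,2]))
    if nm=='top': P=X[155:235,395:485].reshape(-1,3)
    else: P=X[262:340,180:270].reshape(-1,3)
    r=P[(P[:,2]>.066)&(P[:,2]<.09)];print(nm,'tub',rect(r))
E
```

```text
top plate (array([583.4, 184.3]), array([166.5, 118.5]), 88.28) 0.018973923442692442
top bar (array([582.8, 186. ]), array([78.3, 12.9]), 88.67) 0.054653482123115604
top tab (array([578.8,  87.3]), array([36.2,  9.7]), 89.28) 0.04980942545094502
top tub (array([ 524.9, -360. ]), array([161.2, 122. ]), 52.78)
scene plate (array([579.3, 183.8]), array([164.3, 122. ]), 87.98) 0.021000305517466566
scene bar (array([579.4, 183. ]), array([79.5, 15.2]), 86.71) 0.05578222177948988
scene tab (array([576.5,  85.5]), array([39.4, 11.1]), 85.62) 0.05066686303990453
scene tub (array([ 524.1, -360.8]), array([160.1, 120.8]), 53.18)
```

```bash
python3 - <<'E'
from h import *
plan([([.581,.185,.15],88),([.581,.185,.032],88)])
E
```

```text
[ 2.455e+02 -4.000e-01  1.840e+01 -0.000e+00 -0.000e+00 -2.000e-01] per8 [ 3.069e+01 -5.000e-02  2.300e+00 -0.000e+00 -0.000e+00 -2.000e-02]
[  0.   0. 118.   0.   0.   0.] per8 [ 0.    0.   14.75  0.    0.    0.  ]
```

servo_tool:
  steps:
    - [35,0,2,0,0,0]
    - [75,0,5,0,0,0]
    - [115,0,8,0,0,0]
    - [155,0,12,0,0,0]
    - [195,0,15,0,0,0]
    - [225,0,18,0,0,0]
    - [245,0,18,0,0,0]
    - [245,0,18,0,0,0]

```text
clock: 8.55
position: [0.5799, 0.1894, 0.1495]
ee_rot: [-0.001, 0.718, 0.696, -0.0]
contact_force: [0.1, -0.4, 0.3]
width: 0.0856
```

```bash
python3 - <<'E'
from h import *
print(telemetry.get_state()['position'])
plan([([.581,.185,.032],88)])
E
```

```text
[0.57992179 0.18937037 0.14945483]
[-4.500e+00  1.400e+00  1.174e+02 -1.000e-01 -1.000e-01  3.000e-01] per8 [-5.600e-01  1.700e-01  1.468e+01 -1.000e-02 -1.000e-02  3.000e-02]
```

servo_tool:
  steps:
    - [0,0,20,0,0,0]
    - [0,0,40,0,0,0]
    - [0,0,60,0,0,0]
    - [0,0,80,0,0,0]
    - [0,0,98,0,0,0]
    - [0,0,110,0,0,0]
    - [0,0,117,0,0,0]
    - [0,0,117,0,0,0]

```text
clock: 9.35
position: [0.5804, 0.185, 0.0324]
ee_rot: [-0.0, 0.72, 0.694, -0.001]
contact_force: [-0.1, 0.1, 0.1]
width: 0.0855
```

servo_tool:
  steps:
    - [0,0,0,0,0,0]
    - [0,0,0,0,0,0]
    - [0,0,0,0,0,0]
    - [0,0,0,0,0,0]
    - [0,0,0,0,0,0]
    - [0,0,0,0,0,0]
    - [0,0,0,0,0,0]
  hand: 255
  grip_force: 60

```text
clock: 10.05
position: [0.5812, 0.1852, 0.0338]
ee_rot: [0.0, 0.72, 0.694, 0.0]
contact_force: [-1.3, -0.1, 4.6]
width: 0.0131
```

servo_tool:
  steps:
    - [0,0,-5,0,0,0]
    - [0,0,-15,0,0,0]
    - [0,0,-35,0,0,0]
    - [0,0,-60,0,0,0]
    - [0,0,-90,0,0,0]
    - [0,0,-120,0,0,0]
    - [0,0,-140,0,0,0]
    - [0,0,-140,0,0,0]

```text
clock: 10.85
position: [0.5832, 0.1856, 0.1768]
ee_rot: [0.002, 0.72, 0.694, 0.003]
contact_force: [0.9, -0.6, -3.7]
width: 0.013
```

```bash
python3 - <<'E'
from h import *
s=telemetry.get_state();print(s['position'],s['contact_force'],s['moment'])
im,d=shot('scene','s3.png');crop(im,260,90,420,230,5,'c5.png')
a=s['position'];b=np.array([.5245,-.3604,.16])
plan([(a+(b-a)/2*[1,1,0]-[.04,0,0],70.5),(b+[0,0,.012],53),(b,53)])
E
```

```text
[0.58315794 0.1855816  0.17681311] [ 0.93199323 -0.62234024 -3.66874808] [0.01956797 0.00074624 0.01892985]
[-2.75e+02 -5.82e+01 -2.60e+00  2.00e-01 -1.00e-01  1.75e+01] per8 [-3.437e+01 -7.280e+00 -3.200e-01  2.000e-02 -1.000e-02  2.180e+00]
[-253.8  101.2    4.8    0.     0.    17.5] per8 [-31.72  12.65   0.6    0.     0.     2.19]
[ 0.  0. 12.  0.  0.  0.] per8 [0.  0.  1.5 0.  0.  0. ]
```

View pics/c5.png

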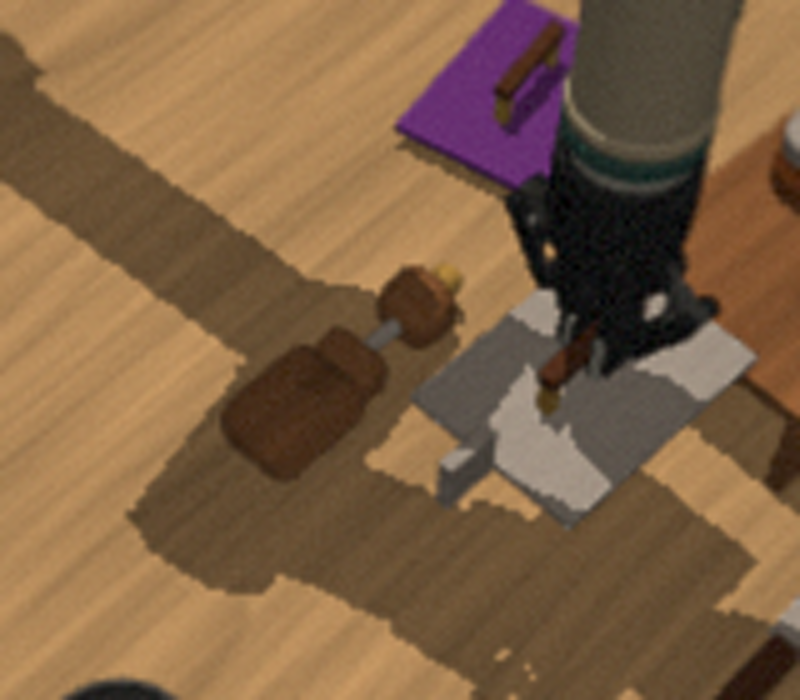

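servo_tool:
  steps:
    - [-20,-4,0,0,0,1.2]
    - [-50,-10,0,0,0,3.2]
    - [-86,-18,0,0,0,5.5]
    - [-123,-26,0,0,0,7.9]
    - [-161,-34,0,0,0,10.3]
    - [-199,-42,0,0,0,12.7]
    - [-237,-50,0,0,0,15.1]
    - [-275,-58,0,0,0,17.5]

```text
clock: 11.7
position: [0.5114, -0.0886, 0.1713]
ee_rot: [-0.002, 0.817, 0.576, -0.001]
contact_force: [1.2, -0.1, -4.4]
width: 0.0128
```

servo_tool:
  steps:
    - [-35,14,0,0,0,2.4]
    - [-70,28,0,0,0,4.8]
    - [-105,42,0,0,0,7.2]
    - [-140,56,0,0,0,9.6]
    - [-175,70,0,0,0,12]
    - [-210,84,0,0,0,14.4]
    - [-238,95,0,0,0,16.4]
    - [-252,101,0,0,0,17.5]

```text
clock: 12.5
position: [0.5231, -0.3611, 0.1708]
ee_rot: [-0.001, 0.896, 0.444, -0.001]
contact_force: [0.1, 1.1, -4.3]
width: 0.0126
```

servo_tool:
  steps:
    - [0,0,0,0,0,0]
    - [0,0,0,0,0,0]
    - [0,0,0,0,0,0]

```text
clock: 12.8
position: [0.524, -0.3568, 0.1728]
ee_rot: [-0.001, 0.895, 0.447, -0.0]
contact_force: [0.5, -1.0, -3.8]
width: 0.0128
```

```bash
python3 - <<'E'
from h import *
im,d=shot('top','top4.png');im2,d2=shot('scene','scene4.png')
np.savez('/tmp/4.npz',a=im,b=d,c=im2,d=d2)
s=telemetry.get_state();print(s['clock'],s['position'],s['contact_force'],s['moment'])
x=qR(s['ee_rot']).as_matrix();print(np.degrees(np.arctan2(x[1,0],x[0,0])),x[:,2],s['qpos'])
crop(im,350,100,510,250,5,'c6.png');crop(im2,120,200,300,350,4,'c7.png')
plan([([.5245,-.3604,.16],53)])
E
```

```text
12.9 [ 0.52428702 -0.35714697  0.17337804] [ 0.01063378  0.45136519 -2.88990348] [ 0.00936464 -0.012223   -0.00281124]
53.05795030272669 [-2.77698056e-04  7.13935347e-04 -9.99999707e-01] [-7.07827936e-01  3.99458371e-01  1.46329225e+00  3.77789262e-04
  1.27951723e+00 -6.31762826e-02]
[-2.5  2.1 13.4 -0.  -0.   0.1] per8 [-0.31  0.27  1.67 -0.   -0.    0.01]
```

View pics/c6.png

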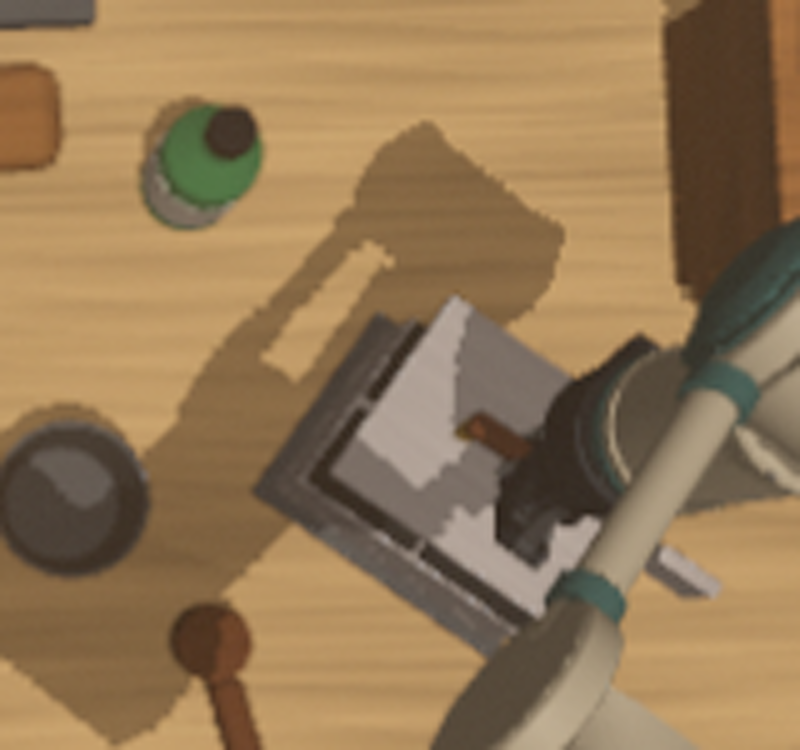

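View pics/c7.png

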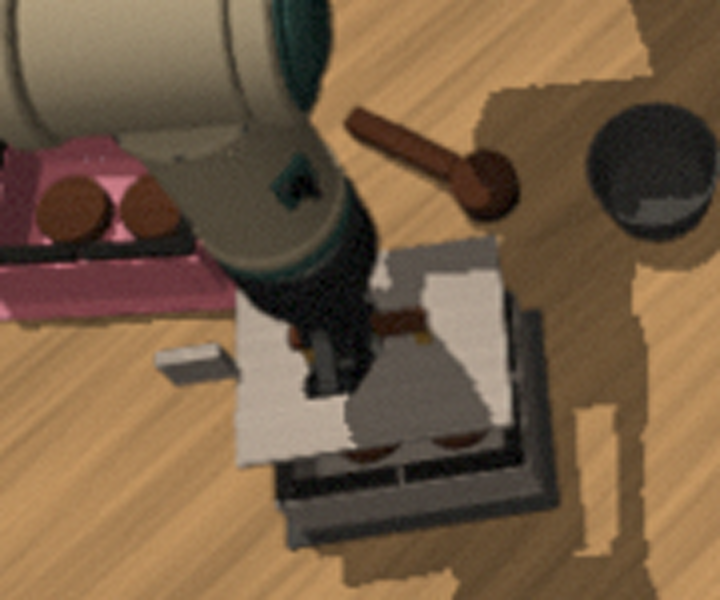

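```bash
python3 - <<'E'
from h import *
f=np.load('/tmp/4.npz')
W=world('top',f['b']);S=world('scene',f['d'])
for nm,X in (('top',W),('scene',S)):
    P=X.reshape(-1,3); b=(P[:,0]>.40)&(P[:,0]<.65)&(P[:,1]<-.25)&(P[:,1]>-.47)
    T=P[b&(P[:,2]>.148)&(P[:,2]<.173)]
    Q=Rd(53).inv().apply(T-[.5245,-.3604,0])*1000; 
    T=T[np.abs(Q[:,1])<75]; Q=Q[np.abs(Q[:,1])<75]
    print(nm,'plate',rect(T),np.median(T[:,2]),len(T))
    print('lid x range',np.percentile(Q[:,0],[0,1,99,100]).round(1),'y',np.percentile(Q[:,1],[0,1,99,100]).round(1))
    c=np.c_[Q[:,:2],np.ones(len(Q))];print('plane',np.linalg.lstsq(c,Q[:,2],rcond=None)[0])
E
```

```text
top plate (array([ 513.8, -368.9]), array([195.1, 121.1]), 52.07) 0.15762108499951688 1500
lid x range [-110.7  -94.7   83.1   84.1] y [-64.2 -63.4  56.   57.5]
plane [ 5.14697204e-03 -3.97925190e-03 -1.57804037e+02]
scene plate (array([ 513. , -372.2]), array([195.3, 121.2]), 54.14) 0.1605478709318071 2413
lid x range [-114.   -95.9   80.    82.4] y [-64.3 -60.5  56.6  57.9]
plane [ 2.16738404e-03  5.14797622e-03 -1.60666012e+02]
```

servo_tool:
  steps:
    - [-1,1,5,0,0,0]
    - [-2.5,2.5,15,0,0,0]
    - [-2.5,2.5,28,0,0,0]
    - [-2.5,2.5,41,0,0,0]
    - [-2.5,2.5,52,0,0,0]
    - [-2.5,2.5,60,0,0,0]
    - [-2.5,2.5,65,0,0,0]
    - [-2.5,2.5,67,0,0,0]

```text
clock: 13.7
position: [0.5246, -0.3622, 0.1055]
ee_rot: [-0.0, 0.895, 0.446, -0.0]
contact_force: [0.0, 0.2, -3.5]
width: 0.0126
```

servo_tool:
  steps:
    - [0,0,0.5,0,0,0]
    - [0,0,1,0,0,0]
    - [0,0,1.5,0,0,0]
    - [0,0,2,0,0,0]

```text
clock: 14.1
position: [0.5249, -0.3625, 0.1048]
ee_rot: [0.0, 0.895, 0.446, 0.0]
contact_force: [0.5, 0.2, -3.8]
width: 0.0126
```

servo_tool:
  steps:
    - [0.7,-0.6,0.5,0,0,0]
    - [1.4,-1,1,0,0,0]
    - [1.4,-1,1.5,0,0,0]
    - [1.4,-1,2,0,0,0]

```text
clock: 14.5
position: [0.5248, -0.3606, 0.1023]
ee_rot: [0.0, 0.895, 0.446, -0.0]
contact_force: [-0.6, 0.5, -4.3]
width: 0.0127
```

servo_tool:
  steps:
    - [0,0,0.5,0,0,0]
    - [0,0,1,0,0,0]
    - [0,0,1.5,0,0,0]
    - [0,0,1.5,0,0,0]

```text
clock: 14.9
position: [0.5248, -0.3606, 0.1007]
ee_rot: [-0.0, 0.895, 0.446, -0.0]
contact_force: [0.0, 0.8, -3.9]
width: 0.0127
```

servo_tool:
  steps:
    - [0,0,0.5,0,0,0]
    - [0,0,1,0,0,0]
    - [0,0,1,0,0,0]

```text
clock: 15.2
position: [0.5248, -0.3607, 0.0999]
ee_rot: [0.0, 0.895, 0.446, -0.0]
contact_force: [-0.4, -0.8, -4.3]
width: 0.0125
```

servo_tool:
  steps:
    - [0,0,0.5,0,0,0]
    - [0,0,1,0,0,0]
    - [0,0,1,0,0,0]

```text
clock: 15.5
position: [0.5249, -0.3607, 0.0997]
ee_rot: [0.0, 0.895, 0.446, 0.0]
contact_force: [-1.7, 1.0, 1.7]
width: 0.0129
```

Contact came at the expected height. I'll release the handle, rise and look.

servo_tool:
  steps:
    - [0,0,0,0,0,0]
    - [0,0,0,0,0,0]
    - [0,0,0,0,0,0]
    - [0,0,0,0,0,0]
    - [0,0,0,0,0,0]
    - [0,0,0,0,0,0]
  hand: 0

```text
clock: 16.1
position: [0.5248, -0.3607, 0.0988]
ee_rot: [0.0, 0.895, 0.446, -0.0]
contact_force: [-1.3, 1.0, -0.1]
width: 0.0855
```

servo_tool:
  steps:
    - [0,0,-10,0,0,0]
    - [0,0,-30,0,0,0]
    - [0,0,-60,0,0,0]
    - [-20,20,-90,0,0,0]
    - [-60,40,-120,0,0,0]
    - [-100,40,-130,0,0,0]
    - [-140,40,-130,0,0,0]
    - [-150,40,-130,0,0,0]
  hand: 0

```text
clock: 16.9
position: [0.4638, -0.5084, 0.2301]
ee_rot: [0.002, 0.896, 0.444, -0.001]
contact_force: [0.3, 0.6, -0.3]
width: 0.0853
```

```bash
cat >> h.py <<'E'
T0=np.array([.5247,-.3604,0])
def lidcheck(tag):
    im,d=shot('top');im2,d2=shot('scene')
    np.savez('/tmp/%s.npz'%tag,a=im,b=d,c=im2,d=d2)
    crop(im,370,140,510,250,5,tag+'a.png');crop(im2,150,230,290,350,5,tag+'b.png')
    for nm,X in (('top',world('top',d)),('scene',world('scene',d2))):
        P=X.reshape(-1,3); Q=(P-T0)*1000; a=np.radians(53); 
        x=Q[:,0]*np.cos(a)+Q[:,1]*np.sin(a); y=-Q[:,0]*np.sin(a)+Q[:,1]*np.cos(a); z=Q[:,2]
        k=(np.abs(x)<90)&(np.abs(y)<70)&(z>72)&(z<97); xx,yy,zz=x[k],y[k],z[k]
        print(nm,len(xx),'rect',cv2.minAreaRect(np.c_[xx,yy].astype(np.float32)))
        k=(np.abs(xx)<76)&(np.abs(yy)<56)&((np.abs(yy)>14)|(np.abs(xx)>50)); 
        c=np.c_[xx,yy,np.ones(len(xx))]; g=np.linalg.lstsq(c[k],zz[k],rcond=None)[0]
        print(' top z at corners ++,+-,-+,--',[round(float(g@[sx*72,sy*52,1]),1) for sx in(1,-1) for sy in (1,-1)])
E
python3 - <<'E'
from h import *
lidcheck('L1')
s=telemetry.get_state();print(s['clock'],s['position'],s['contact_force'])
E
```

```text
top 2148 rect ((-4.1816864013671875, -0.4408912658691406), (123.16497802734375, 170.71365356445312), 89.8003921508789)
 top z at corners ++,+-,-+,-- [84.5, 84.4, 84.5, 84.4]
scene 2761 rect ((-4.669464111328125, 1.2489433288574219), (168.46755981445312, 122.91378784179688), 0.23004959523677826)
 top z at corners ++,+-,-+,-- [87.5, 87.1, 87.7, 87.3]
17.0 [ 0.46516698 -0.50577682  0.2291309 ] [-0.1038883   1.37605113 -0.51722418]
```

View pics/L1a.png

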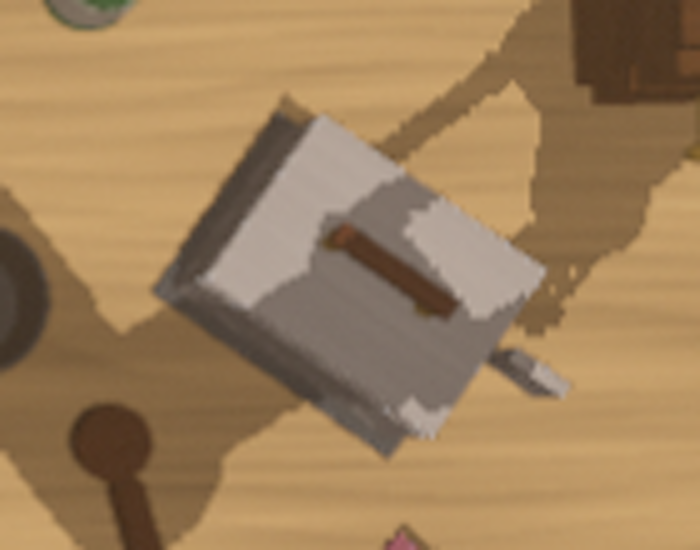

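View pics/L1b.png

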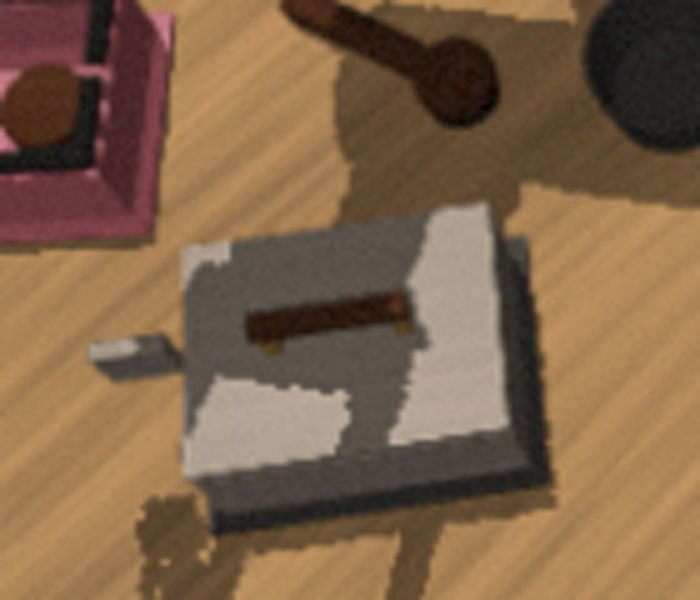

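The lid sits level on the seals (top about 86 mm, expected 85–87) and centred within about 1 mm. I'll shut the fingers and press each corner.

```bash
cat >> h.py <<'E'
def tp(x,y,z):
    a=np.radians(53);return T0+np.array([x*np.cos(a)-y*np.sin(a),x*np.sin(a)+y*np.cos(a),z*1000])/1000*[1,1,0]+[0,0,z/1000]
E
python3 - <<'E'
from h import *
plan([(tp(-70,-50,135),53),(tp(-70,-50,95),53)])
E
```

```text
[82.   9.7 94.1  0.   0.  -0.2] per8 [10.25  1.22 11.77  0.    0.   -0.03]
[ 0.  0. 40.  0.  0.  0.] per8 [0. 0. 5. 0. 0. 0.]
```

servo_tool:
  steps:
    - [15,2,15,0,0,0]
    - [30,4,30,0,0,0]
    - [45,6,45,0,0,0]
    - [60,8,60,0,0,0]
    - [72,10,75,0,0,0]
    - [82,10,88,0,0,0]
    - [82,10,94,0,0,0]
    - [82,10,94,0,0,0]
  hand: 255

```text
clock: 17.8
position: [0.5236, -0.4439, 0.1339]
ee_rot: [-0.001, 0.895, 0.446, -0.0]
contact_force: [0.3, -0.4, -0.8]
width: -0.0001
```

servo_tool:
  steps:
    - [0,0,10,0,0,0]
    - [0,0,22,0,0,0]
    - [0,0,32,0,0,0]
    - [0,0,40,0,0,0]
    - [0,0,40,0,0,0]
    - [0,0,40,0,0,0]

```text
clock: 18.4
position: [0.5236, -0.4452, 0.0945]
ee_rot: [-0.0, 0.895, 0.446, -0.0]
contact_force: [-0.1, -1.4, 0.1]
width: 0.0002
```

servo_tool:
  steps:
    - [0,0,3,0,0,0]
    - [0,0,6,0,0,0]
    - [0,0,7,0,0,0]
    - [0,0,8,0,0,0]
    - [0,0,9,0,0,0]
    - [0,0,9,0,0,0]

```text
clock: 19.0
position: [0.5239, -0.4451, 0.0861]
ee_rot: [0.0, 0.895, 0.446, 0.0]
contact_force: [0.2, -1.2, 2.2]
width: -0.0003
```

servo_tool:
  steps:
    - [0,0,0.5,0,0,0]
    - [0,0,1,0,0,0]
    - [0,0,1,0,0,0]

```text
clock: 19.3
position: [0.5239, -0.4451, 0.086]
ee_rot: [0.0, 0.895, 0.446, 0.0]
contact_force: [-1.6, 1.9, 5.6]
width: 0.0001
```

servo_tool:
  steps:
    - [0,0,1,0,0,0]
    - [0,0,2,0,0,0]
    - [0,0,3,0,0,0]
    - [0,0,4,0,0,0]
    - [0,0,4,0,0,0]

```text
clock: 19.8
position: [0.5239, -0.4452, 0.085]
ee_rot: [0.001, 0.895, 0.446, 0.0]
contact_force: [-4.0, 3.9, 16.9]
width: 0.0
```

servo_tool:
  steps:
    - [0,0,1,0,0,0]
    - [0,0,2,0,0,0]
    - [0,0,2,0,0,0]

```text
clock: 20.1
position: [0.524, -0.4454, 0.0839]
ee_rot: [0.002, 0.895, 0.446, 0.0]
contact_force: [-4.9, 3.7, 21.7]
width: -0.0001
```

servo_tool:
  steps:
    - [0,0,1,0,0,0]
    - [0,0,2,0,0,0]
    - [0,0,3,0,0,0]
    - [0,0,3,0,0,0]

```text
clock: 20.5
position: [0.5241, -0.4457, 0.0815]
ee_rot: [0.002, 0.895, 0.446, 0.0]
contact_force: [-5.8, 4.2, 24.7]
width: 0.0002
```

servo_tool:
  steps:
    - [0,0,-15,0,0,0]
    - [0,0,-30,0,0,0]
    - [40,0,-30,0,0,0]
    - [85,0,-30,0,0,0]
    - [125,0,-30,0,0,0]
    - [139,0,-25,0,0,0]
    - [139,0,-15,0,0,0]
    - [139,0,-13,0,0,0]

```text
clock: 21.3
position: [0.606, -0.3341, 0.0868]
ee_rot: [-0.001, 0.895, 0.446, -0.001]
contact_force: [0.2, -0.6, 0.9]
width: -0.0003
```

```bash
python3 - <<'E'
from h import *
s=telemetry.get_state();print(s['position'],s['contact_force'])
plan([(tp(70,-50,86),53)])
E
```

```text
[ 0.60600227 -0.33413193  0.08675013] [ 0.22685194 -0.64423307  0.90351055]
[ 0.1  0.9  0.7 -0.2  0.1 -0. ] per8 [ 0.01  0.11  0.09 -0.02  0.01 -0.  ]
```

servo_tool:
  steps:
    - [0,1,2,0,0,0]
    - [0,1,4,0,0,0]
    - [0,1,6,0,0,0]
    - [0,1,7,0,0,0]
    - [0,1,8,0,0,0]
    - [0,1,8,0,0,0]

```text
clock: 21.9
position: [0.6071, -0.3361, 0.0849]
ee_rot: [0.001, 0.896, 0.445, 0.0]
contact_force: [-5.8, 3.3, 16.5]
width: -0.0002
```

servo_tool:
  steps:
    - [0,0,1,0,0,0]
    - [0,0,2,0,0,0]
    - [0,0,3,0,0,0]
    - [0,0,3,0,0,0]

```text
clock: 22.3
position: [0.6073, -0.3362, 0.0825]
ee_rot: [0.001, 0.896, 0.445, 0.0]
contact_force: [-6.1, 3.1, 19.0]
width: 0.0001
```

servo_tool:
  steps:
    - [0,0,-10,0,0,0]
    - [0,0,-20,0,0,0]
    - [0,-30,-25,0,0,0]
    - [0,-70,-25,0,0,0]
    - [0,-100,-22,0,0,0]
    - [0,-100,-12,0,0,0]
    - [0,-100,-10,0,0,0]

```text
clock: 23.0
position: [0.5279, -0.2747, 0.0873]
ee_rot: [-0.0, 0.895, 0.446, -0.0]
contact_force: [0.7, 0.4, -0.2]
width: 0.0
```

servo_tool:
  steps:
    - [0,0,2,0,0,0]
    - [0,0,4,0,0,0]
    - [0,0,6,0,0,0]
    - [0,0,7,0,0,0]
    - [0,0,8,0,0,0]
    - [0,0,8,0,0,0]

```text
clock: 23.6
position: [0.529, -0.2752, 0.0829]
ee_rot: [0.0, 0.895, 0.446, 0.0]
contact_force: [-6.6, 3.9, 18.2]
width: 0.0001
```

```bash
python3 - <<'E'
from h import *
s=telemetry.get_state();print(s['position'],s['contact_force'])
plan([(tp(70,50,86),53)])
E
```

```text
[ 0.52895072 -0.27517399  0.08288737] [-6.553788    3.88606798 18.23405084]
[-0.6 -2.1 -3.1  0.   0.  -0. ] per8 [-0.08 -0.26 -0.39  0.01  0.   -0.01]
```

servo_tool:
  steps:
    - [0,0,-10,0,0,0]
    - [0,0,-22,0,0,0]
    - [-40,-1,-25,0,0,0]
    - [-85,-2,-25,0,0,0]
    - [-125,-2,-25,0,0,0]
    - [-140,-2,-20,0,0,0]
    - [-140,-2,-12,0,0,0]
    - [-140,-2,-10,0,0,0]

```text
clock: 24.4
position: [0.4426, -0.3841, 0.0885]
ee_rot: [-0.001, 0.895, 0.445, 0.0]
contact_force: [-0.2, 0.2, 0.2]
width: 0.0004
```

servo_tool:
  steps:
    - [0,0,2,0,0,0]
    - [0,0,4,0,0,0]
    - [0,0,6,0,0,0]
    - [0,0,7,0,0,0]
    - [0,0,8,0,0,0]
    - [0,0,8,0,0,0]

```text
clock: 25.0
position: [0.4435, -0.3839, 0.0845]
ee_rot: [0.001, 0.895, 0.447, 0.001]
contact_force: [-1.7, 4.0, 14.9]
width: 0.0002
```

Now I'll press this corner fully home, watching the force for the stop.

servo_tool:
  steps:
    - [0,0,1,0,0,0]
    - [0,0,2,0,0,0]
    - [0,0,3,0,0,0]
    - [0,0,4,0,0,0]
    - [0,0,4,0,0,0]

```text
clock: 25.5
position: [0.4434, -0.384, 0.0813]
ee_rot: [0.001, 0.895, 0.447, 0.0]
contact_force: [-3.2, 4.1, 19.3]
width: 0.0002
```

servo_tool:
  steps:
    - [0,0,1,0,0,0]
    - [0,0,2,0,0,0]
    - [0,0,3,0,0,0]
    - [0,0,3,0,0,0]

```text
clock: 25.9
position: [0.4432, -0.3841, 0.0791]
ee_rot: [0.001, 0.895, 0.447, 0.0]
contact_force: [-6.5, 5.5, 23.6]
width: -0.0003
```

servo_tool:
  steps:
    - [0,0,1,0,0,0]
    - [0,0,2,0,0,0]
    - [0,0,2,0,0,0]

```text
clock: 26.2
position: [0.4432, -0.3841, 0.079]
ee_rot: [0.001, 0.895, 0.447, 0.0]
contact_force: [-7.0, 7.4, 33.4]
width: -0.0004
```

Corner (-,+) is home: it stopped at z = 79.0, where the force climbed to 33 N. Now over the tab to (-,-).

servo_tool:
  steps:
    - [0,0,-20,0,0,0]
    - [0,0,-60,0,0,0]
    - [0,15,-62,0,0,0]
    - [0,50,-62,0,0,0]
    - [0,90,-62,0,0,0]
    - [0,101,-50,0,0,0]
    - [0,101,-20,0,0,0]
    - [0,101,-15,0,0,0]

```text
clock: 27.0
position: [0.5217, -0.4429, 0.0836]
ee_rot: [-0.004, 0.895, 0.446, -0.001]
contact_force: [-1.5, 1.4, -0.2]
width: 0.0005
```

servo_tool:
  steps:
    - [0,0,3,0,0,0]
    - [0,0,6,0,0,0]
    - [0,0,8,0,0,0]
    - [0,0,10,0,0,0]
    - [0,0,10,0,0,0]

```text
clock: 27.5
position: [0.5235, -0.446, 0.0813]
ee_rot: [0.001, 0.895, 0.446, 0.001]
contact_force: [-1.5, 1.8, 9.0]
width: 0.0002
```

servo_tool:
  steps:
    - [0,0,1,0,0,0]
    - [0,0,2,0,0,0]
    - [0,0,3,0,0,0]
    - [0,0,3,0,0,0]

```text
clock: 27.9
position: [0.5235, -0.446, 0.0805]
ee_rot: [0.002, 0.895, 0.446, 0.001]
contact_force: [-5.1, 3.8, 17.5]
width: 0.0001
```

servo_tool:
  steps:
    - [0,0,1,0,0,0]
    - [0,0,2,0,0,0]
    - [0,0,3,0,0,0]
    - [0,0,3,0,0,0]

```text
clock: 28.3
position: [0.5235, -0.4461, 0.079]
ee_rot: [0.002, 0.895, 0.446, 0.001]
contact_force: [-5.1, 5.9, 24.9]
width: 0.0001
```

servo_tool:
  steps:
    - [0,0,1,0,0,0]
    - [0,0,2,0,0,0]
    - [0,0,2,0,0,0]

```text
clock: 28.6
position: [0.5235, -0.4462, 0.0789]
ee_rot: [0.003, 0.895, 0.446, 0.001]
contact_force: [-7.1, 6.9, 32.7]
width: -0.0003
```

Corner (-,-) is home at 78.9. Next is (+,-).

servo_tool:
  steps:
    - [0,0,-15,0,0,0]
    - [0,0,-32,0,0,0]
    - [40,0,-33,0,0,0]
    - [85,1,-33,0,0,0]
    - [125,2,-33,0,0,0]
    - [139,2,-28,0,0,0]
    - [139,2,-16,0,0,0]
    - [139,2,-12,0,0,0]

```text
clock: 29.4
position: [0.6086, -0.3356, 0.082]
ee_rot: [-0.0, 0.895, 0.446, 0.001]
contact_force: [-2.1, 5.4, 18.8]
width: -0.0001
```

servo_tool:
  steps:
    - [0,0,3,0,0,0]
    - [0,0,5,0,0,0]
    - [0,0,7,0,0,0]
    - [0,0,8,0,0,0]
    - [0,0,8,0,0,0]

```text
clock: 29.9
position: [0.6089, -0.3359, 0.0791]
ee_rot: [0.0, 0.896, 0.445, 0.003]
contact_force: [-1.5, 9.6, 23.4]
width: -0.0001
```

servo_tool:
  steps:
    - [0,0,1,0,0,0]
    - [0,0,2,0,0,0]
    - [0,0,3,0,0,0]
    - [0,0,3,0,0,0]

```text
clock: 30.3
position: [0.6091, -0.336, 0.0788]
ee_rot: [0.001, 0.896, 0.445, 0.003]
contact_force: [-4.3, 11.0, 34.4]
width: -0.0001
```

servo_tool:
  steps:
    - [0,0,-12,0,0,0]
    - [0,0,-24,0,0,0]
    - [0,-30,-30,0,0,0]
    - [0,-70,-30,0,0,0]
    - [0,-100,-26,0,0,0]
    - [0,-103,-18,0,0,0]
    - [0,-103,-16,0,0,0]

```text
clock: 31.0
position: [0.5247, -0.2744, 0.0858]
ee_rot: [-0.001, 0.895, 0.445, -0.001]
contact_force: [0.6, -0.6, 0.0]
width: -0.0001
```

servo_tool:
  steps:
    - [0,0,3,0,0,0]
    - [0,0,5,0,0,0]
    - [0,0,7,0,0,0]
    - [0,0,9,0,0,0]
    - [0,0,9,0,0,0]

```text
clock: 31.5
position: [0.527, -0.2755, 0.08]
ee_rot: [0.001, 0.895, 0.446, -0.0]
contact_force: [-4.7, 1.2, 14.2]
width: -0.0001
```

servo_tool:
  steps:
    - [0,0,1,0,0,0]
    - [0,0,2,0,0,0]
    - [0,0,3,0,0,0]
    - [0,0,3,0,0,0]

```text
clock: 31.9
position: [0.527, -0.2755, 0.0789]
ee_rot: [0.001, 0.895, 0.446, 0.0]
contact_force: [-6.9, 3.7, 23.6]
width: 0.0001
```

servo_tool:
  steps:
    - [0,0,1,0,0,0]
    - [0,0,2,0,0,0]
    - [0,0,2,0,0,0]

```text
clock: 32.2
position: [0.5271, -0.2755, 0.0787]
ee_rot: [0.002, 0.895, 0.446, 0.0]
contact_force: [-9.3, 3.7, 34.0]
width: 0.0
```

servo_tool:
  steps:
    - [0,0,-15,0,0,0]
    - [0,0,-40,0,0,0]
    - [0,0,-70,0,0,0]
    - [30,-30,-110,0,0,0]
    - [60,-60,-140,0,0,0]
    - [100,-90,-150,0,0,0]
    - [130,-90,-150,0,0,0]
    - [130,-90,-150,0,0,0]

```text
clock: 33.0
position: [0.5357, -0.113, 0.2242]
ee_rot: [0.001, 0.894, 0.448, 0.002]
contact_force: [-0.3, 0.7, 0.4]
width: -0.0001
```

```bash
python3 - <<'E'
from h import *
lidcheck('L2')
s=telemetry.get_state();print(s['clock'],s['position'],s['contact_force'])
f=np.load('/tmp/L2.npz');cv2.imwrite('pics/top5.png',f['a'][:,:,::-1])
E
```

```text
top 1568 rect ((-13.497879028320312, -0.14760589599609375), (152.29476928710938, 123.3031005859375), 0.2176506370306015)
 top z at corners ++,+-,-+,-- [78.3, 78.3, 77.2, 77.2]
scene 2705 rect ((-4.437812805175781, 0.3641815185546875), (121.84016418457031, 168.849365234375), 89.67436981201172)
 top z at corners ++,+-,-+,-- [80.6, 80.3, 80.6, 80.3]
33.1 [ 0.53382054 -0.11622251  0.22277455] [ 0.82279312 -0.09097231  0.12922752]
```

View pics/L2b.png

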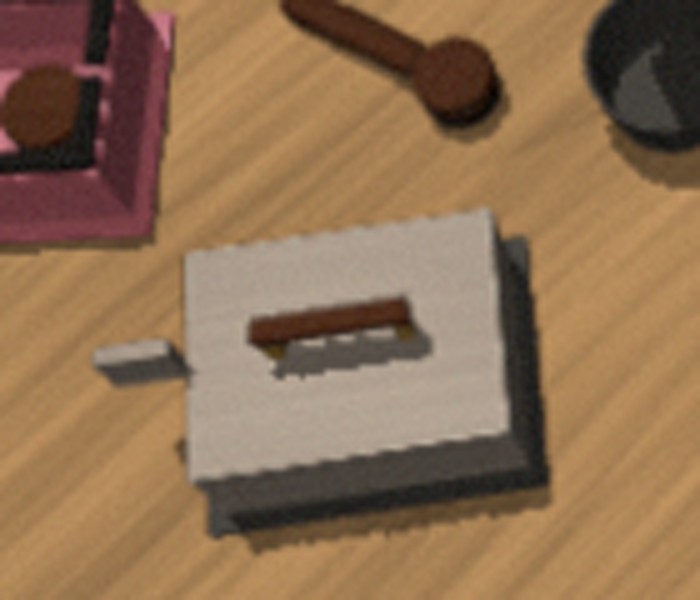

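View pics/top5.png

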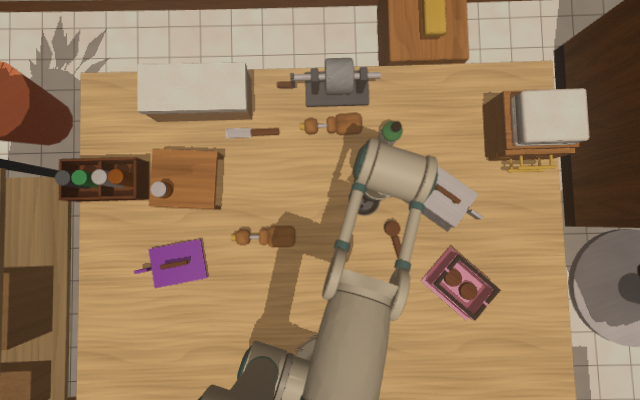

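The lid is level at the expected 79 mm within camera bias and nothing else has moved. The two -x corners were pressed while the other end was still high, so I'll re-press them as a check.

```bash
python3 - <<'E'
from h import *
plan([(tp(-69,50,150),53),(tp(-69,50,84),53)])
E
```

```text
[-2.696e+02  8.930e+01  7.310e+01  1.000e-01  0.000e+00  1.000e-01] per8 [-3.369e+01  1.116e+01  9.130e+00  1.000e-02  0.000e+00  1.000e-02]
[ 0.  0. 66.  0.  0.  0.] per8 [0.   0.   8.25 0.   0.   0.  ]
```

servo_tool:
  steps:
    - [-40,13,10,0,0,0]
    - [-80,26,22,0,0,0]
    - [-120,40,34,0,0,0]
    - [-160,53,45,0,0,0]
    - [-200,66,55,0,0,0]
    - [-240,79,65,0,0,0]
    - [-267,89,73,0,0,0]
    - [-267,89,73,0,0,0]

```text
clock: 33.9
position: [0.4402, -0.3881, 0.1476]
ee_rot: [-0.0, 0.896, 0.443, -0.001]
contact_force: [0.4, -0.6, 0.3]
width: -0.0002
```

servo_tool:
  steps:
    - [0,0,15,0,0,0]
    - [0,0,32,0,0,0]
    - [0,0,48,0,0,0]
    - [0,0,58,0,0,0]
    - [0,0,65,0,0,0]
    - [0,0,65,0,0,0]

```text
clock: 34.5
position: [0.4425, -0.3826, 0.0839]
ee_rot: [-0.001, 0.895, 0.446, -0.0]
contact_force: [-0.2, 0.7, -0.0]
width: -0.0003
```

servo_tool:
  steps:
    - [0,0,3,0,0,0]
    - [0,0,5,0,0,0]
    - [0,0,7,0,0,0]
    - [0,0,9,0,0,0]
    - [0,0,11,0,0,0]
    - [0,0,11,0,0,0]

```text
clock: 35.1
position: [0.4434, -0.3832, 0.0788]
ee_rot: [0.002, 0.895, 0.446, 0.0]
contact_force: [-5.5, 5.0, 25.2]
width: -0.0005
```

servo_tool:
  steps:
    - [0,0,1,0,0,0]
    - [0,0,2,0,0,0]
    - [0,0,2,0,0,0]

```text
clock: 35.4
position: [0.4434, -0.3832, 0.0787]
ee_rot: [0.002, 0.895, 0.446, 0.0]
contact_force: [-6.7, 7.7, 35.2]
width: -0.0001
```

servo_tool:
  steps:
    - [0,0,-20,0,0,0]
    - [0,0,-60,0,0,0]
    - [0,15,-63,0,0,0]
    - [0,50,-63,0,0,0]
    - [0,90,-63,0,0,0]
    - [0,101,-50,0,0,0]
    - [0,101,-24,0,0,0]
    - [0,101,-16,0,0,0]

```text
clock: 36.2
position: [0.5221, -0.442, 0.0846]
ee_rot: [-0.003, 0.895, 0.446, -0.001]
contact_force: [-0.3, 1.1, 0.1]
width: 0.0
```

servo_tool:
  steps:
    - [0,0,3,0,0,0]
    - [0,0,6,0,0,0]
    - [0,0,9,0,0,0]
    - [0,0,12,0,0,0]
    - [0,0,14,0,0,0]
    - [0,0,14,0,0,0]

```text
clock: 36.8
position: [0.5239, -0.444, 0.0789]
ee_rot: [0.002, 0.895, 0.446, 0.0]
contact_force: [-3.6, 4.5, 16.3]
width: -0.0001
```

servo_tool:
  steps:
    - [0,0,1,0,0,0]
    - [0,0,2,0,0,0]
    - [0,0,3,0,0,0]
    - [0,0,4,0,0,0]
    - [0,0,4,0,0,0]

```text
clock: 37.3
position: [0.524, -0.4441, 0.0787]
ee_rot: [0.003, 0.895, 0.446, 0.001]
contact_force: [-7.5, 8.1, 32.5]
width: -0.0002
```

servo_tool:
  steps:
    - [0,0,-15,0,0,0]
    - [0,0,-45,0,0,0]
    - [0,0,-75,0,0,0]
    - [-30,0,-110,0,0,0]
    - [-70,0,-140,0,0,0]
    - [-110,0,-150,0,0,0]
    - [-130,0,-150,0,0,0]
    - [-130,0,-150,0,0,0]

```text
clock: 38.1
position: [0.4432, -0.5495, 0.2199]
ee_rot: [0.0, 0.896, 0.444, -0.0]
contact_force: [-0.0, 0.2, -0.8]
width: 0.0002
```

```bash
python3 - <<'E'
from h import *
lidcheck('L3')
s=telemetry.get_state();print(s['clock'],s['position'],s['contact_force'])
f=np.load('/tmp/L3.npz');cv2.imwrite('pics/top6.png',f['a'][:,:,::-1])
E
```

```text
top 2112 rect ((-4.408866882324219, -0.07409286499023438), (123.04218292236328, 170.7981719970703), 89.72219848632812)
 top z at corners ++,+-,-+,-- [77.6, 77.6, 77.5, 77.5]
scene 2710 rect ((-5.24517822265625, 0.811614990234375), (168.12608337402344, 123.3512191772461), 0.7432807087898254)
 top z at corners ++,+-,-+,-- [80.7, 80.2, 80.6, 80.2]
38.2 [ 0.44516016 -0.54630135  0.21871756] [ 0.11831863  1.03837199 -0.63710378]
```

View pics/top6.png

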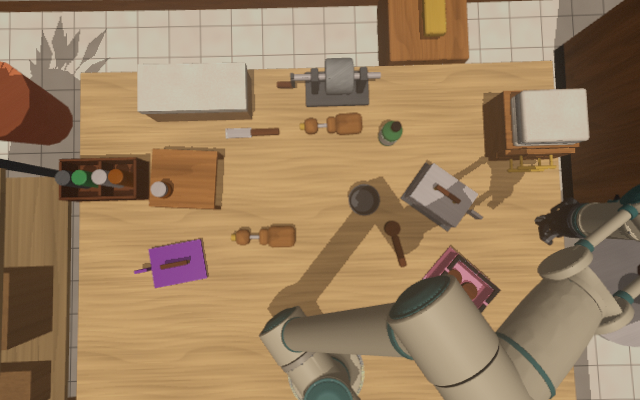

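View pics/L3b.png

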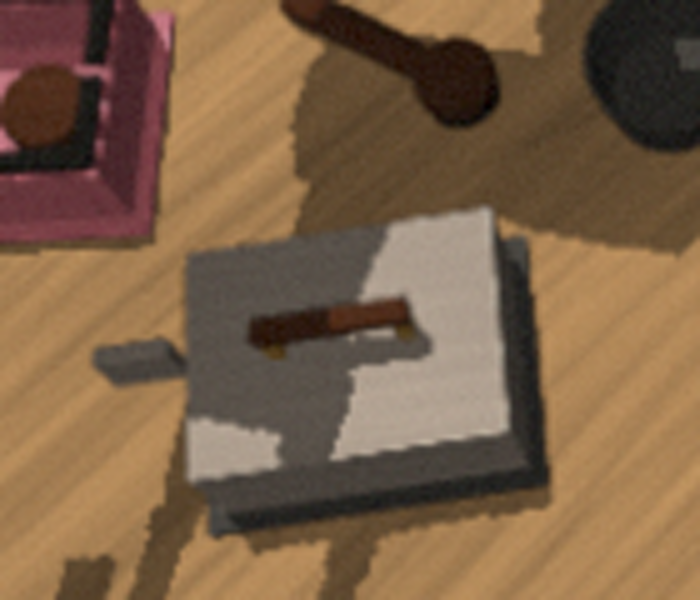

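The lid is down and level, everything else is where it started, and the arm is clear, so I'm handing the job in.

```bash
python3 - <<'E'
from h import *
print(sign_off())
E
```

```text
the job is handed in; nothing more can be done
None
```

The lid is on the steel wax tub with all four corners pressed home, and I handed the job in at about 38 s of the 72 s allowed. I drew the lid right out from under the riser by its tab, set it down and let go. Then I took it by the handle, laid it on the seals, and pressed the corners point by point in two rounds, re-pressing two of them as a check.

**Final checks**
- **Corner height:** each corner stopped at a fingertip height of 78.7–79.0 mm (79 mm is fully home). There the vertical force rose to 32–35 N with no further sinking, well under the 75 N the lid may take.
- **Lid position:** both cameras show the lid level within 0.5 mm. One reads its top face at about 77.5 mm and the other at about 80.5 mm, a disagreement that fits the roughly 2 mm calibration error and straddles the expected 79 mm.
- **Other objects:** in the last pictures nothing else had visibly moved, though the arm hid part of the pink tub in the top view. The gripper was clear of everything, and no check failed.

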